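# Wedge the soldering table level

## Robot

A 6-joint arm with a two-finger parallel gripper is mounted at the origin on the work surface. World frame = base frame: x ahead of the robot, y to its left, z up, the work surface at z = 0. Lengths are in mm, angles in rad, forces in N, time in s.
With the tool pointing down it reaches from about 300 to 775 mm from the base axis. Payload 14.6 kg.
Tool frame: the origin (TCP) lies on the centre line of the jaws, within the pads' length; the fingertips stand 19 mm ahead of it and the grasp point (between the pads) is the TCP (bot.tip_reach is the distance from the TCP to the fingertips, in mm); y points along the fingers, x is the direction in which the jaws open and shut, and the axes are right-handed (so a half turn about y gives the same grasp; the last joint's range is limited). The gripper opens to 85 mm and grips with 20 to 120 N. Pads are 22 mm wide; open, the fingers measure 114 mm over their backs; the gripper's body (76 mm by 85 mm) begins 54 mm behind the grasp point. The pads swing forward as they close: fully open they stand 13 mm farther back than shut.
Start: joints at [-1.243, 0.3, 1.521, -0, 1.321, -0.067], TCP at [211.535, -507.683, 250.281] pointing down, gripper open.
Joint ranges: [-3.03, 3.03], [-0.79, 2.21], [0.23, 2.52], [-1.04, 4.18], [0, 3.07], [-2.55, 2.55]. Speed limits (rad/s): [2.22, 2.22, 2.57, 3.14, 3.14, 3.14].

## Interface

Orientations are given as a unit quaternion [w, x, y, z].
In Python, from rig import bot gives the robot as it stands. Calls block until the motion is done:
- bot.move_to(position, orientation): joint-space move of the TCP to a pose.
- bot.servo_line(position, attitude=None, speed=150, until_force=None): straight line of the TCP; attitude=None keeps the orientation; speed is the mean speed in mm/s. With until_force (N) it stops when the force on the tool has changed by that much, and returns True; else False.
- bot.move_joints(angles): joint-space move.
- bot.move_gripper(opening, grip_force=None): finger opening in mm; grip_force is the grip in N (None keeps the last); returns when the fingers have stopped.
- bot.dwell(seconds).
- bot.ik(position, orientation): joint angles nearest the present ones, or None.
- bot.read_state(): the state.
- bot.read_camera(name): name is "scene" or "top" or "wrist"; returns a dict with "image" (400x640x3 uint8, blue, green, red), "depth" (400x640 float32, mm along the optical axis (not along the pixel's ray), 0 where there is no reading), "fovy" (degrees; the focal length in pixels is half the picture's height over the tangent of half this angle, whatever the lens; pixels are square), "cx", "cy" (the principal point, pixels), "eye" and "attitude" of the camera in the world; the wrist camera has in their place "mount" (4x4, takes a point from camera to tool coordinates, whose origin is the TCP and whose axes are the tool frame's). Camera axes: x right, y down, z forward; pixel columns grow to the right and rows downward; lengths in mm; the calibration is good to about 2 mm. A picture is of the moment at which its call begins: read the wrist's pose just before it.
A pose or a line that the arm cannot do raises bot.MotionError and nothing moves.
- bot.finish_job(): hands the job in, once; it reports no verdict.
The state is a dict: "clock": time; "joint_positions": joint angles; "qvel": joint speeds; "effort": joint torques, N m; "ee_pos": TCP position; "tool_rot": TCP orientation; "ft_force": force on the tool from outside, world axes, zero at the start; "moment": the same for the moment, N m; "grip_width": finger opening in mm.
Only numpy, scipy, OpenCV 4.12 (cv2) and the standard library are available. Lean on these libraries where they do the work, as an engineer would, in place of code of your own. Each camera call takes 0.05 s, during which the arm holds its last target.

## Task

The small hinged soldering table on the bench has sagged at its free edge. Fetch the wooden wedge, lay it thin end first on the aluminium runway under the middle of that edge, and gently push it straight in until the table has come up level against its stops and is wedged snug, firm but not forced; then let go and leave the wedge in place. Raise the table with the wedge alone and leave the other things on the bench where they are.

Things in the scene. Friction and masses are not known exactly. Their poses are not given: they have to be found in the camera images.
- stand: Fixed dark-steel stand of the soldering table, 190 x 182 x 62 mm, turned differently each time. Origin: on the bench under its centre; z up; its x runs along the push, from the table's free edge (local x -80 mm) to the hinge (local x +80 mm); y along the edge. Two posts 62 mm high stand at local x -64, y +-81 mm.
- runway_line (a point): Point on the bench under the outer end of the runway: a fixed flat aluminium strip 50 mm wide along the stand's y = 0, from its local x -250 mm to +10 mm, on which the wedge slides. The height of its top differs each time, 6 to 12 mm above the bench, and is not measured: how far the wedge must go in has to be felt.
- stop (a point): Underside of one of the two rubber-faced lips on the posts (stand-local x -64, y +71 mm; the other at y -71), which stop the table at level; the rubber gives under 1 mm.
- plate: Table top hinged on the stand: steel plate 160 x 144 x 10 mm, pale tile 148 x 124 x 12 mm on it, about 0.7 kg. Origin on the hinge line at underside height, 30 mm above the bench; x from free edge to hinge, z normal to its top. Sags 0.07 rad at the start, swings up freely as far as level. Only the wedge may touch it.
- plate_edge (a point): Middle of the lower edge of the free end, 160 mm from the hinge; 30 mm up when level, 19 when sagged. Bears 3 to 5 N on the wedge while rising (sliding push 3 to 8 N); at the stops that climbs some 2 N, and the push 2.5 N, per mm (faster if the grip is also lifted). Snug: over 7 N between wedge and plate, a push about 6 N above the sliding push; over 20 N bends the stops.
- wedge: Loose pale hardwood wedge with an upright grip at its thick end, 155 x 30 mm, 0.12 kg, flat on the bench. Origin on the underside, 67.5 mm behind the thin end, to which +x points. 4 mm thick at the thin end (x +67.5 mm), rising evenly to 26 mm at x -42.5, then a level heel to x -87.5. The grip, 22 mm (x) by 24 mm (y), rises from the heel to 62 mm. Friction holds it where it is pushed.
- wedge_tip (a point): Middle of the wedge's thin end, on its underside.
- wedge_grip (a point): Centre of the upright grip, 45 mm above the wedge's underside, 75 mm behind its origin and 142.5 mm behind the thin end; hold it across its 24 mm (along the wedge's y).
- flux_jar: Bystander: amber glass jar, 60 mm across, 75 mm high. Origin under its centre.
- dapping_block: Bystander: 50 mm steel cube with round hollows. Origin under its centre.
- bowl: Bystander: white bowl, 90 mm across, 40 mm high. Origin under its centre.
- mandrel: Bystander: steel cone on a round foot, 48 mm across, 85 mm high. Origin under its centre.
Mind the look-alikes: they are no part of the job. Of the things that look like the wedge, the smallest one is meant.

How it is judged (in metres and radians):
On the way, in this order (a step that is already met when the one before it is completed fails the run):
1. the wedge's thin end is under the middle of the free edge while the table still sags (x of wedge_tip in the frame of stand above -0.078 m and y of wedge_tip in the frame of stand between -0.025 and 0.025 m and height (world z) of wedge_tip below 0.02 m and angle between plate's own z axis and vertical above 0.03 rad), for 0.1 s.
2. the table is level against its stops and the wedge is snug: 7 N or more between wedge and plate (angle between plate's own z axis and vertical below 0.006 rad and contact force between wedge and plate above 7 N), for 0.1 s.
At the end, for the whole second after the job is handed in: The table top is level within 0.006 rad, carried by the wedge (more than 2 N between them); the wedge lies flat on the runway (within 0.04 rad), its thin end within 25 mm of the middle, straight within 0.12 rad, at rest and released (angle between plate's own z axis and vertical below 0.006 rad and contact force between wedge and plate above 2 N and y of wedge_tip in the frame of stand between -0.025 and 0.025 m and angle between the x axis of wedge and the x axis of stand, either way round below 0.12 rad and angle between wedge's own z axis and vertical below 0.04 rad and linear speed of wedge below 0.005 m/s); the robot touches nothing.
It fails at once if the wedge is forced: more than 20 N between wedge and plate (contact force between wedge and plate above 20 N).
It fails at once if the robot touches the table top (contact force between any of the arm, the fingers and plate above 2 N).
It fails at once if a bystander is shifted by more than 20 mm (distance of any of flux_jar, dapping_block, bowl, mandrel from where it was at the start of the episode above 0.02 m).
It also fails if it takes over 72 s, if anything falls off the work surface, if the arm or the gripper's body presses on something with over 40 N, if the wrist force passes 120 N, or if a joint passes its speed limit or range.

## Working session

There is one attempt and no reset: what is moved stays moved. The work goes in short steps, each a Python script; the robot and the scene stay as the last script left them, time stands still between calls to the robot, and variables do not carry over. Pictures are saved under pics/ and viewed, and the job is handed in when it is done.

```bash
ls; mkdir -p pics; python3 - <<'E'
from rig import bot
import cv2,pickle
s=bot.read_state(); print(s)
for n in ("scene","top","wrist"):
    c=bot.read_camera(n); cv2.imwrite(f"pics/{n}0.png",c["image"]); pickle.dump(c,open(f"pics/{n}0.pkl","wb"))
    print(n,{k:v for k,v in c.items() if k not in("image","depth")})
print(bot.tip_reach)
E
```

```text
pics
{'clock': 0.0, 'joint_positions': array([-1.24260881e+00,  3.00478215e-01,  1.52163968e+00,  1.02352054e-05,
        1.32072136e+00, -6.65661727e-02]), 'qvel': array([-4.43490889e-04, -5.92536705e-05,  1.78881774e-03,  1.05768250e-03,
       -1.81593866e-04, -2.72731072e-04]), 'effort': array([-9.74780523e-04, -5.43500948e+01, -3.61795413e+01, -1.19597125e-04,
        3.98705524e-03, -2.97549684e-05]), 'ee_pos': array([ 211.45917957, -507.46774183,  249.69261746]), 'tool_rot': array([ 0.58861157, -0.58806934,  0.39259146, -0.39189645]), 'ft_force': array([-0.32110043,  0.15026923, -0.21027651]), 'moment': array([0.01837854, 0.00259427, 0.01181722]), 'grip_width': 85.55192184840183}
scene {'fovy': 54.30154787253107, 'cx': 317.34719787368317, 'cy': 206.93164276461897, 'eye': array([1179.62218248, -586.37946315,  788.07179028]), 'attitude': array([-0.3704676 ,  0.82553729,  0.39001882, -0.17066712])}
top {'fovy': 45.885583751729484, 'cx': 314.9449585060004, 'cy': 205.25106443898852, 'eye': array([ 419.35426955,  -63.8004253 , 1258.98466648]), 'attitude': array([ 0.04529387, -0.70394952,  0.70722153, -0.04734169])}
wrist {'fovy': 60.44852036005574, 'cx': 313.1339592479528, 'cy': 200.45915477562173, 'mount': array([[ 9.99999883e-01,  4.55580184e-04,  1.64796390e-04,
        -8.13618952e-01],
       [-8.93588170e-06, -3.22755476e-01,  9.46482384e-01,
        -1.23353626e+02],
       [ 4.84387555e-04, -9.46482274e-01, -3.22755434e-01,
         8.24993903e+01],
       [ 0.00000000e+00,  0.00000000e+00,  0.00000000e+00,
         1.00000000e+00]])}
19.0
```

View pics/scene0.png

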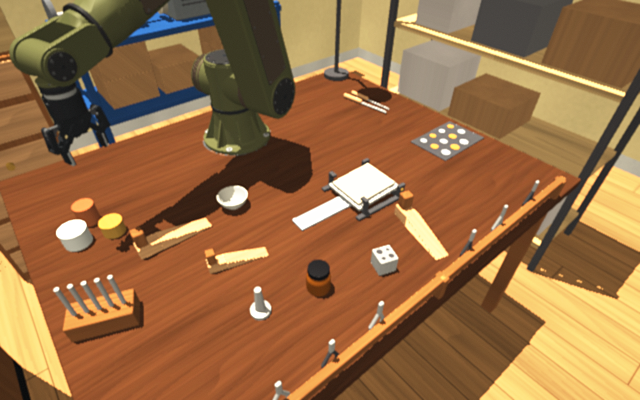

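View pics/top0.png

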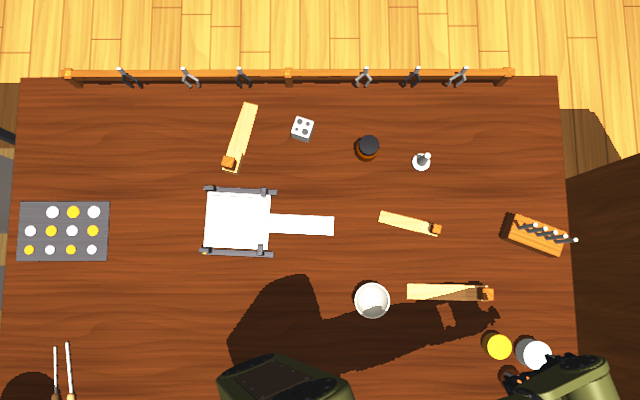

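The top view shows three wedge-like things: A at (240,138), B at (410,223) and C at (450,292). B looks shortest. I'll enlarge to check that and to measure.

```bash
cat > h.py <<'E'
import numpy as np, cv2, pickle
from scipy.spatial.transform import Rotation as R
def q2m(q): return R.from_quat(np.r_[q[1:],q[0]]).as_matrix()
def m2q(m):
    q=R.from_matrix(m).as_quat(); return np.r_[q[3],q[:3]]
def campose(c,st=None):
    if "mount" in c:
        T=np.eye(4);T[:3,:3]=q2m(st["tool_rot"]);T[:3,3]=st["ee_pos"]
        T=T@c["mount"]; return T[:3,:3],T[:3,3]
    return q2m(c["attitude"]),np.array(c["eye"])
def ray(c,uv,st=None):
    M,e=campose(c,st); f=200/np.tan(np.radians(c["fovy"]/2))
    d=M@np.array([(uv[0]-c["cx"])/f,(uv[1]-c["cy"])/f,1.]); return e,d
def onz(c,uv,z,st=None):
    e,d=ray(c,uv,st); return e+d*(z-e[2])/d[2]
def bydepth(c,uv,st=None):
    e,d=ray(c,uv,st); return e+d*c["depth"][int(round(uv[1])),int(round(uv[0]))]
def proj(c,p,st=None):
    M,e=campose(c,st); f=200/np.tan(np.radians(c["fovy"]/2)); x=M.T@(np.array(p)-e)
    return np.array([c["cx"]+f*x[0]/x[2],c["cy"]+f*x[1]/x[2]])
def tri(rays):
    A=np.zeros((3,3));b=np.zeros(3)
    for e,d in rays:
        d=d/np.linalg.norm(d);P=np.eye(3)-np.outer(d,d);A+=P;b+=P@e
    p=np.linalg.solve(A,b); return p
E
python3 - <<'E'
from h import *
t=pickle.load(open("pics/top0.pkl","rb"));s=pickle.load(open("pics/scene0.pkl","rb"))
cv2.imwrite("pics/topcrop_w.png",cv2.resize(t["image"][190:310,360:510],None,fx=5,fy=5,interpolation=cv2.INTER_CUBIC))
cv2.imwrite("pics/topcrop_s.png",cv2.resize(t["image"][175:265,190:345],None,fx=5,fy=5,interpolation=cv2.INTER_CUBIC))
for n,a,b in(("A",(248,102),(228,164)),("B",(380,216),(437,230)),("C",(408,292),(490,294))):
    A=onz(t,a,5);B=onz(t,b,40);print(n,A.round(),B.round(),np.linalg.norm((A-B)[:2]))
for uv in((380,216),(436,230),(330,226),(240,220)):print(uv,bydepth(t,uv))
E
```

```text
A [872. 115.   5.] [691. 161.  40.] 187.4438128957752
B [ 555. -241.    5.] [ 514. -383.   40.] 147.4512272383729
C [ 355. -310.    5.] [ 351. -512.   40.] 201.54823295686398
(380, 216) [ 555.02812741 -241.47147419    4.45203474]
(436, 230) [ 512.26851835 -374.2928526    63.82671414]
(330, 226) [ 528.81642554 -107.64927818    4.87462155]
(240, 220) [541.55926659 125.29767631  48.38742173]
```

View pics/topcrop_w.png

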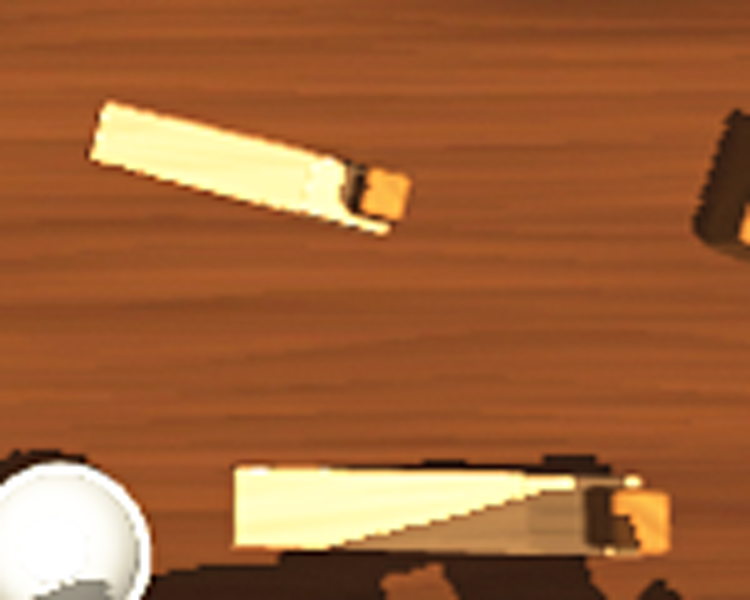

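View pics/topcrop_s.png

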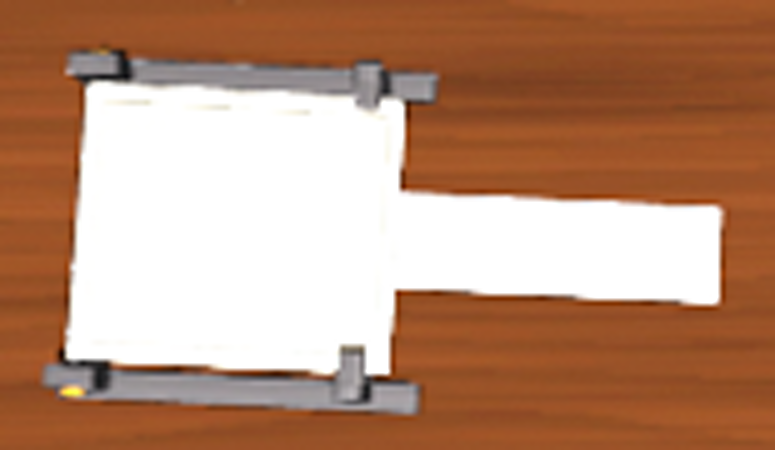

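B is about 155 mm long and the other two about 190–200 mm, so B at (410,223) is the wedge. Its thin end is at left (379,216) and its grip at right (437,229). The runway's outer end is at about (334,226). Next I'll measure the stand line from the top view, then move the wrist camera over for close views.

```bash
python3 - <<'E'
from h import *
from rig import bot
t=pickle.load(open("pics/top0.pkl","rb"))
F=lambda u,v:(190+u/5,175+v/5)
G=lambda u,v:(360+u/5,190+v/5)
for n,u,v,z in(("outL",722,207,9),("outR",720,303,9),("inL",400,192,9),("inR",395,290,9),("postL",369,64,62),("postR",351,350,62)):
    print(n,onz(t,F(u,v),z).round(1))
for n,u,v,z in(("tipA",107,101,4),("tipB",91,160,4),("heelB",388,233,26),("gripc",390,195,62),("heelA",343,160,26)):
    print(n,onz(t,G(u,v),z).round(1))
M=q2m(bot.read_state()["tool_rot"]);print(M.round(3))
for sx in(1,-1):
    for p in((515,-375,200),(530,-90,200),(530,-150,250)):
        x=np.array([sx*.97,-sx*.24,0]) if p[1]<-300 else np.array([sx,0,0])
        x=x/np.linalg.norm(x); y=np.array([0,0,-1.]); z=np.cross(x,y)
        q=m2q(np.c_[x,y,z]); print(sx,p,z.round(2),bot.ik(p,q))
E
```

```text
outL [ 554.  -119.4    9. ]
outR [ 502.9 -117.9    9. ]
inL [562.8  51.9   9. ]
inR [510.6  54.2   9. ]
postL [622.9  63.4  62. ]
postR [476.5  71.1  62. ]
tipA [ 570.7 -245.6    4. ]
tipB [ 539.  -236.4    4. ]
heelB [ 497.9 -387.6   26. ]
gripc [ 514.9 -379.9   62. ]
heelA [ 536.3 -365.5   26. ]
[[ 0.385 -0.     0.923]
 [-0.923  0.001  0.385]
 [-0.001 -1.     0.   ]]
1 (515, -375, 200) [0.24 0.97 0.  ] [-6.86856066e-01  5.34878415e-01  1.30965934e+00 -4.44089210e-16
  1.29705490e+00 -4.44304583e-01]
1 (530, -90, 200) [-0.  1.  0.] [-2.36341455e-01  3.19019647e-01  1.61741090e+00 -4.44089210e-16
  1.20516211e+00 -2.36341455e-01]
1 (530, -150, 250) [-0.  1.  0.] [-3.42301573e-01  3.01960640e-01  1.51899009e+00 -4.44089210e-16
  1.32064192e+00 -3.42301573e-01]
-1 (515, -375, 200) [-0.24 -0.97 -0.  ] None
-1 (530, -90, 200) [-0. -1. -0.] None
-1 (530, -150, 250) [-0. -1. -0.] None
```

```bash
cat >> h.py <<'E'
def down(ang):
    """tool z (horizontal) along (cos,sin)(ang); y down"""
    z=np.array([np.cos(ang),np.sin(ang),0]); y=np.array([0,0,-1.]); x=np.cross(y,z)
    return m2q(np.c_[x,y,z])
def snap(bot,name,n):
    st=bot.read_state(); c=bot.read_camera(n); pickle.dump((c,st),open(f"pics/{name}.pkl","wb")); cv2.imwrite(f"pics/{name}.png",c["image"]); return c,st
E
python3 - <<'E'
from h import *
from rig import bot
a=np.arctan2(1,.05)
bot.move_to([530,-130,230],down(a)); bot.dwell(.3); snap(bot,"w1","wrist")
bot.move_to([530,-60,230],down(a)); bot.dwell(.3); snap(bot,"w2","wrist")
a=np.arctan2(.97,.24)
bot.move_to([535,-290,230],down(a)); bot.dwell(.3); snap(bot,"w3","wrist")
bot.move_to([535,-370,230],down(a)); bot.dwell(.3); snap(bot,"w4","wrist")
print(bot.read_state()["clock"])
E
for i in 1 3;do :;done; python3 -c "
import cv2,numpy as np
I=[cv2.imread(f'pics/w{i}.png') for i in (1,2,3,4)]
print(I[0].shape)"
```

```text
5.0667
(400, 640, 3)
```

View pics/w1.png

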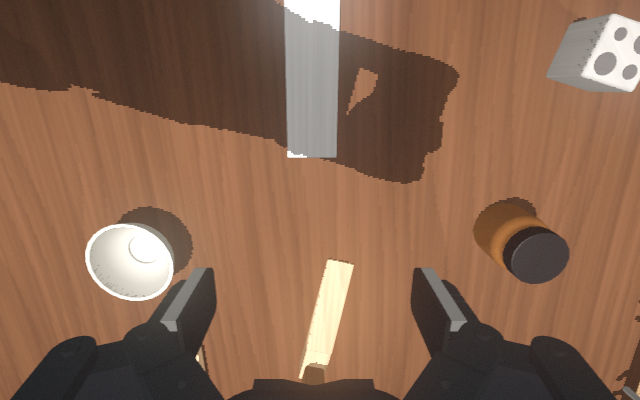

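View pics/w2.png

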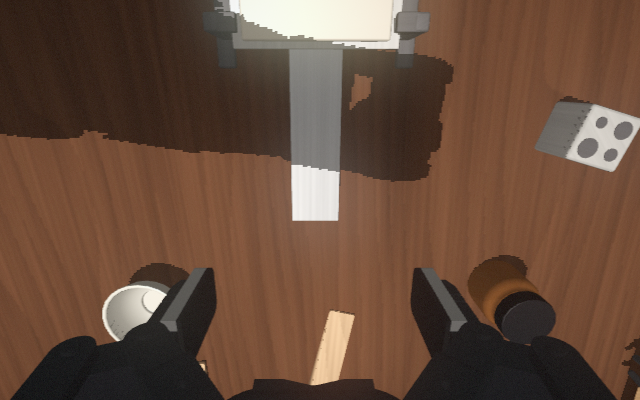

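View pics/w3.png

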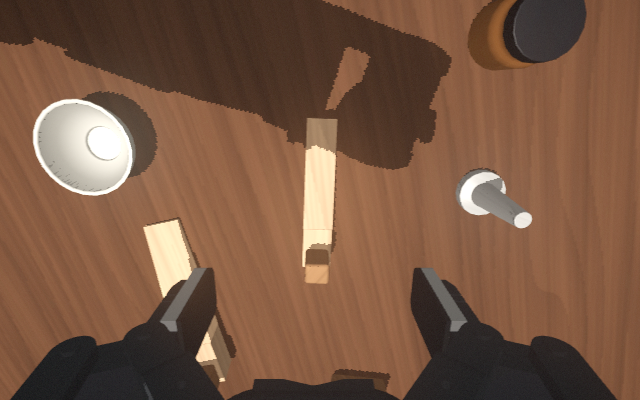

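View pics/w4.png

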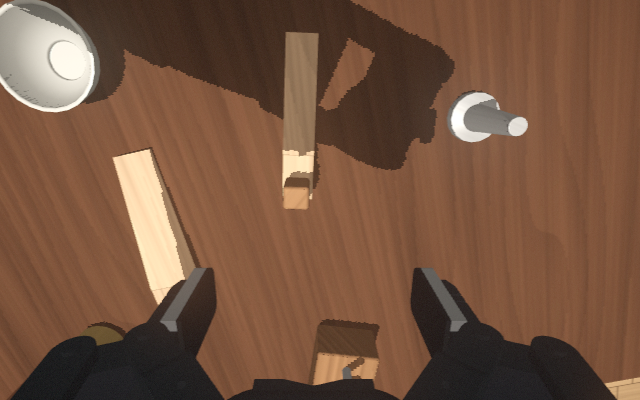

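Wedge B is visible in w3, with its tip at rows 119 and columns 308–337 and its grip top at rows 264–283. It also shows in w4. The runway's outer end is in w1 at (288–338, 157) and in w2 at (292–339, 220). I'll crop closer.

```bash
python3 -c "
import cv2,numpy as np
def c(n,y0,y1,x0,x1,f):
    I=cv2.imread(f'pics/{n}.png')[y0:y1,x0:x1]; return cv2.resize(I,None,fx=f,fy=f,interpolation=cv2.INTER_CUBIC)
a=np.hstack([c('w3',100,150,290,350,6),c('w3',225,295,290,350,6)[:300]]) if 0 else None
cv2.imwrite('pics/cw3.png',np.hstack([c('w3',105,295,285,355,3),c('w4',25,215,265,335,3)]))
cv2.imwrite('pics/cw12.png',np.hstack([c('w1',0,170,270,350,3),c('w2',60,230,270,350,3)]))
cv2.imwrite('pics/cw2p.png',c('w2',0,80,190,440,3))
"
```

```text
(no output)
```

View pics/cw3.png

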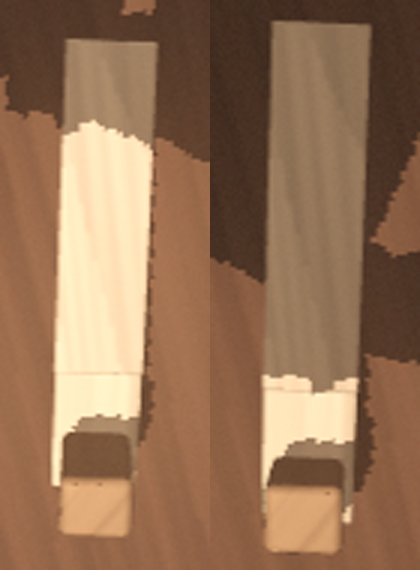

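View pics/cw12.png

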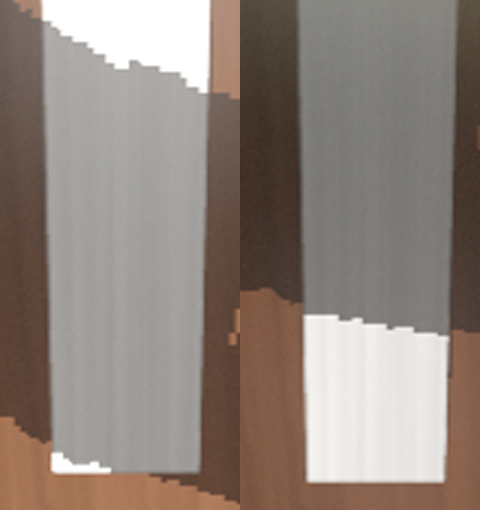

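View pics/cw2p.png

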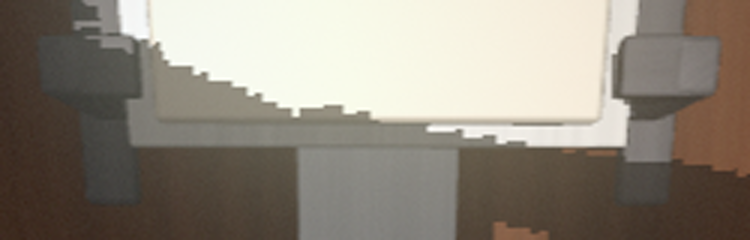

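```bash
python3 - <<'E'
from h import *
W={i:pickle.load(open(f"pics/w{i}.pkl","rb")) for i in(1,2,3,4)}
def P(i,uv): c,s=W[i]; return ray(c,uv,s)
def T(n,*obs,z=None):
    p=tri([P(i,uv) for i,uv in obs]); print(n,"tri",p.round(1),"plane",[onz(W[i][0],uv,z,W[i][1]).round(1)[:2].tolist() for i,uv in obs], "depth",[bydepth(W[i][0],(uv[0],uv[1]),W[i][1]).round(1)[2] for i,uv in obs]); return p
d3=lambda u,v:(285+u/3,105+v/3)
d4=lambda u,v:(265+(u-210)/3,25+v/3)
T("tipL",(3,d3(67,39)),(4,d4(272,22)),z=4)
T("tipR",(3,d3(158,42)),(4,d4(371,25)),z=4)
T("kneeL",(3,d3(54,372)),(4,d4(262,390)),z=26)
T("kneeR",(3,d3(140,374)),(4,d4(358,390)),z=26)
T("gripfarL",(3,d3(62,478)),(4,d4(268,485)),z=62)
T("gripfarR",(3,d3(131,477)),(4,d4(342,486)),z=62)
T("gripnearL",(3,d3(60,533)),(4,d4(268,548)),z=62)
T("gripnearR",(3,d3(128,537)),(4,d4(337,554)),z=62)
e1=lambda u,v:(270+u/3,v/3)
e2=lambda u,v:(270+(u-240)/3,60+v/3)
T("runL",(1,e1(52,471)),(2,e2(308,482)),z=9)
T("runR",(1,e1(199,471)),(2,e2(444,482)),z=9)
print("bench z by depth", [bydepth(W[i][0],uv,W[i][1]).round(1) for i,uv in((3,(260,200)),(3,(400,200)),(1,(250,200)),(1,(420,250)),(1,(310,140)),(1,(310,100)))])
g=lambda u,v:(190+u/3,v/3)
for n,u,v,z in(("runinL",297,147,9),("runinR",458,149,9),("edgeL",131,145,29),("edgeR",627,147,29),("lipL",140,97,62),("lipR",622,95,62),("footL",110,205,5),("footR",645,205,5)):
    print(n,onz(W[2][0],g(u,v),z,W[2][1]).round(1), bydepth(W[2][0],g(u,v-1),W[2][1]).round(1))
E
```

```text
tipL tri [ 540.5 -238.3    1.8] plane [[540.9, -238.1], [540.3, -238.6]] depth [np.float64(-0.3), np.float64(3.3)]
tipR tri [ 569.9 -246.5    2.1] plane [[570.0, -246.3], [569.7, -246.7]] depth [np.float64(-0.8), np.float64(-0.0)]
kneeL tri [ 509.8 -344.5   25.4] plane [[510.0, -344.2], [509.8, -344.4]] depth [np.float64(-1.1), np.float64(-0.5)]
kneeR tri [ 539.3 -351.5   27.3] plane [[538.7, -352.0], [539.8, -351.7]] depth [np.float64(25.1), np.float64(-0.1)]
gripfarL tri [ 508.3 -366.4   60.4] plane [[508.2, -365.5], [508.9, -365.9]] depth [np.float64(59.1), np.float64(59.8)]
gripfarR tri [ 529.5 -372.5   58.2] plane [[529.7, -370.4], [530.0, -371.4]] depth [np.float64(57.0), np.float64(54.8)]
gripnearL tri [ 503.  -385.2   61.5] plane [[502.6, -384.9], [503.6, -385.0]] depth [np.float64(0.4), np.float64(-1.3)]
gripnearR tri [ 523.5 -392.    61.5] plane [[523.8, -391.7], [523.3, -391.8]] depth [np.float64(-0.2), np.float64(-1.2)]
runL tri [ 503.8 -115.9   10. ] plane [[503.4, -116.1], [504.0, -116.3]] depth [np.float64(-1.5), np.float64(-0.6)]
runR tri [ 553.  -118.5    9.8] plane [[553.1, -118.6], [553.0, -118.8]] depth [np.float64(5.7), np.float64(-1.0)]
bench z by depth [array([ 4.695e+02, -3.107e+02, -2.000e-01]), array([ 617.2, -346.4,    1.3]), array([ 4.586e+02, -1.631e+02,  2.000e-01]), array([ 6.460e+02, -2.328e+02,  4.000e-01]), array([ 527.3, -100.3,    7.9]), array([529.4, -61.8,   8. ])]
runinL [512.6  53.9   9. ] [512.4  54.4   6.9]
runinR [561.9  50.9   9. ] [562.6  51.8   0.8]
edgeL [465.9  55.1  29. ] [465.7  55.4  28. ]
edgeR [609.1  47.3  29. ] [613.7  49.1   9.1]
lipL [476.5  62.9  62. ] [474.8  64.3  53.5]
lipR [599.7  57.1  62. ] [600.   57.5  60.6]
footL [452.1  40.5   5. ] [4.51e+02 4.10e+01 3.00e-01]
footR [620.8  31.9   5. ] [620.4  32.2   6.9]
```

The measurements agree with the text:
- **Wedge:** tip at (555,-242), grip at (516,-379), 141.5 mm apart, heading 1.291 rad.
- **Runway:** outer end at (528.4,-117.4), top about 8–10 mm, heading 1.519 rad.
- **Plate edge:** at y≈52, as predicted.

Next I grasp the wedge.

```bash
python3 - <<'E'
from h import *
from rig import bot
a=1.2908; g=np.array([515.9,-379.0])
bot.move_gripper(60,40)
bot.move_to([*g,120],down(a))
print(bot.servo_line([*g,49],speed=60,until_force=6))
s=bot.read_state();print(s["ee_pos"],s["ft_force"],s["clock"])
bot.move_gripper(10,40)
bot.dwell(.3)
s=bot.read_state();print(s["grip_width"],s["ee_pos"],s["ft_force"],s["clock"])
snap(bot,"g1","wrist")
E
```

```text
False
[ 516.09159018 -379.13952854   49.46744357] [-0.26051257  0.16296229  0.13914235] 7.3
23.30713616001044 [ 515.98053813 -379.06809918   49.2345158 ] [-0.25226736  0.74553927  3.84428734] 8.0083
```

View pics/g1.png

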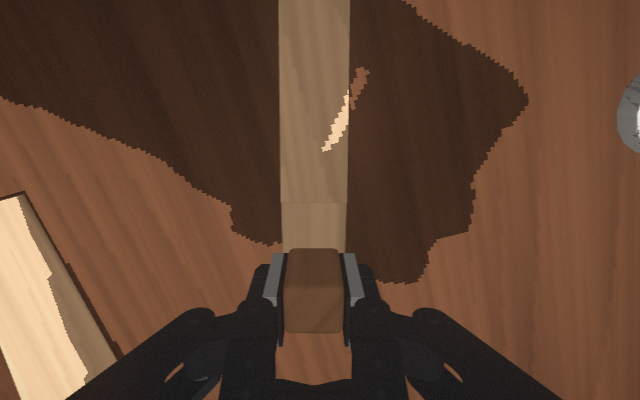

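The grip holds at 23.3 mm, with the wedge aligned to the tool. I'll lift it, carry it over the runway and check the alignment before lowering.

```bash
cat >> h.py <<'E'
PSI=np.arctan2(.9986,.052); D=np.array([np.cos(PSI),np.sin(PSI)]); OUT=np.array([528.4,-117.4]); O=OUT+250*D
def tcp_for(tipx,y=0): return O+(tipx-142.5)*D+y*np.array([-D[1],D[0]])
def loc(p): d=np.asarray(p)[:2]-O; return np.array([d@D, d@np.array([-D[1],D[0]])])
E
python3 - <<'E'
from h import *
from rig import bot
s=bot.read_state();p=s["ee_pos"]
bot.servo_line([p[0],p[1],110],speed=80)
s=bot.read_state();print(s["ft_force"],s["grip_width"])
t=tcp_for(-95)
bot.servo_line([*tcp_for(-130),110],down(PSI),speed=120)
bot.servo_line([*t,80],down(PSI),speed=60)
bot.dwell(.3)
s=bot.read_state();print(s["ee_pos"],t,s["ft_force"],s["clock"],loc(s["ee_pos"]))
snap(bot,"p1","wrist");
c=bot.read_camera("scene");cv2.imwrite("pics/p1s.png",cv2.resize(c["image"][140:260,270:430],None,fx=5,fy=5,interpolation=cv2.INTER_CUBIC))
E
```

```text
[ 0.20374668 -0.02292234 -0.49660053] 23.1369354333212
[ 529.07808237 -105.07647479   80.1235411 ] [ 529.05003057 -104.91691303] [-0.84045716 -0.10769505 -1.86402784] 12.3333 [-2.37657887e+02 -3.63114492e-02]
```

View pics/p1.png

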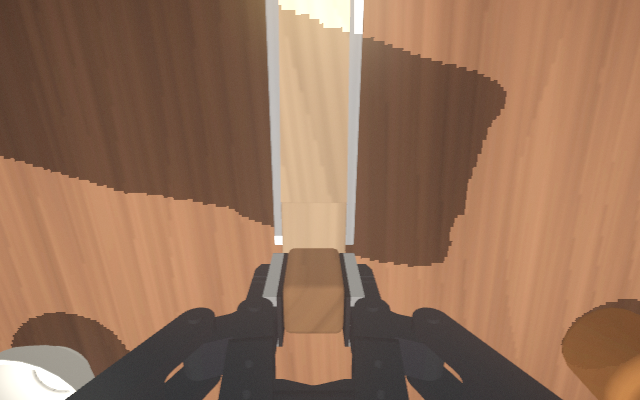

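View pics/p1s.png

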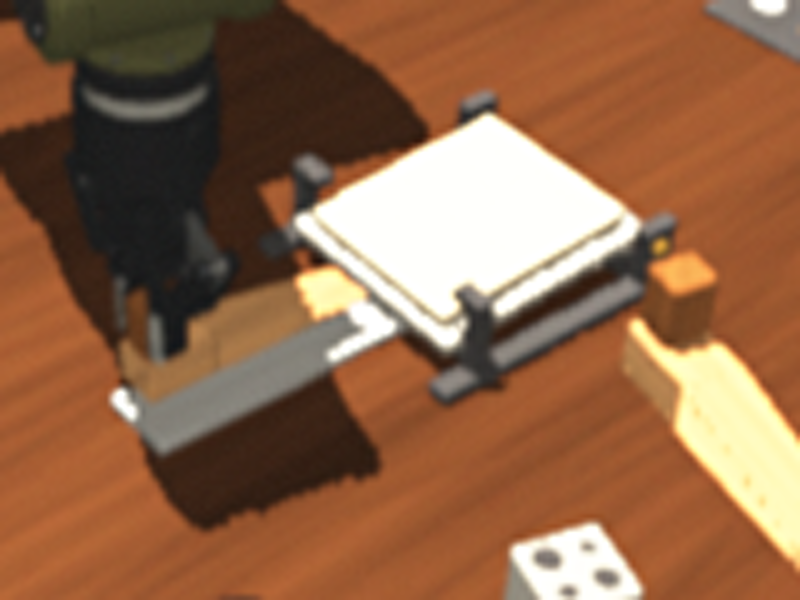

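The wedge is centred on the runway, with equal margins at columns 275–282 and 345–355, and parallel to it. Lowering until contact.

```bash
python3 - <<'E'
from h import *
from rig import bot
t=tcp_for(-95)
bot.servo_line([*t,65],speed=40); bot.dwell(.2)
s=bot.read_state();print(s["ee_pos"],s["ft_force"])
print(bot.servo_line([*t,53],speed=6,until_force=2.5)); 
s=bot.read_state();print(s["ee_pos"],s["ft_force"],s["moment"],s["clock"])
bot.dwell(.2);s=bot.read_state();print(s["ee_pos"],s["ft_force"])
bot.move_gripper(34);bot.dwell(.2)
s=bot.read_state();print("open",s["ee_pos"],s["ft_force"],s["clock"])
bot.move_gripper(10,50);bot.dwell(.3)
s=bot.read_state();print("re",s["ee_pos"],s["ft_force"],s["grip_width"],s["clock"])
snap(bot,"p2","wrist")
c=bot.read_camera("scene");cv2.imwrite("pics/p2s.png",cv2.resize(c["image"][140:260,270:430],None,fx=5,fy=5,interpolation=cv2.INTER_CUBIC))
E
```

```text
[ 529.15734211 -104.93122935   65.19902141] [ 0.12739731 -0.69437472 -0.26137377]
True
[ 529.07659529 -104.95032839   56.76463221] [-0.0389653   0.05521944  5.30686346] [0.03756276 0.19512728 0.01972468] 14.4583
[ 529.06291781 -104.93713437   56.74587111] [-0.67958148  0.44759908  5.94264372]
open [ 528.56779502 -104.83061693   56.05695599] [0.23993461 0.77182513 0.05839746] 15.125
re [ 528.64177629 -104.83148318   56.16915818] [0.56901276 0.01299486 1.62559912] 23.289037121707057 15.6667
```

View pics/p2.png

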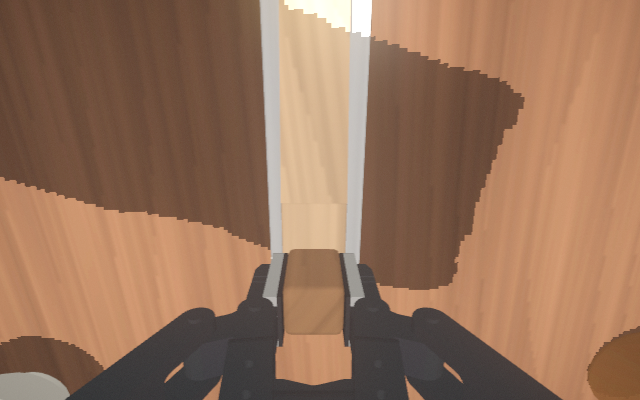

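View pics/p2s.png

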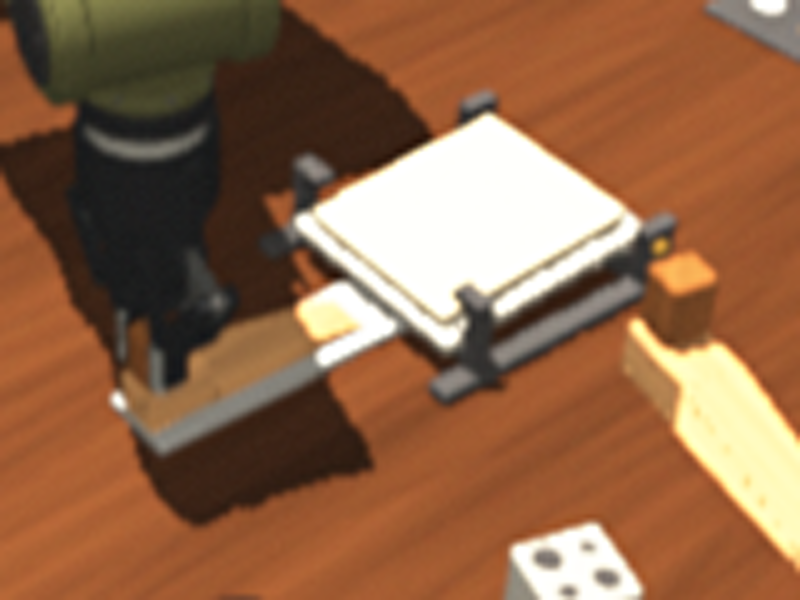

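The wedge is flat on the runway with contact at TCP z≈56.5, so the runway top is about 7.3 mm. Level should come at tip x ≈ +12. I'll push in steps and watch the force.

```bash
cat >> h.py <<'E'
def fstat(bot,n=5):
    F=[]
    for _ in range(n): bot.dwell(.03); F.append(bot.read_state()["ft_force"])
    F=np.mean(F,0); s=bot.read_state(); l=loc(s["ee_pos"])
    print("tip %.2f y %.2f z %.2f push %.2f lat %.2f fz %.2f t %.1f"%(l[0]+142.5,l[1],s["ee_pos"][2],-F[:2]@D,F[:2]@[-D[1],D[0]],F[2],s["clock"])); return -F[:2]@D,F[2]
E
python3 - <<'E'
from h import *
from rig import bot
z=56.3
fstat(bot)
for x in (-85,-75,-65,-60,-50,-45,-40,-35,-30,-25,-20,-15,-10,-5):
    r=bot.servo_line([*tcp_for(x),z],down(PSI),speed=20,until_force=14)
    p,fz=fstat(bot,3)
    if r or p>11: print("stop",r);break
E
```

```text
tip -94.92 y 0.39 z 56.20 push -0.49 lat 0.12 fz 1.09 t 15.9
tip -85.00 y 0.03 z 56.23 push -0.27 lat 0.39 fz -1.04 t 16.7
tip -75.06 y -0.01 z 56.31 push -0.20 lat 0.12 fz -0.84 t 17.4
tip -65.05 y -0.02 z 56.30 push -0.39 lat 0.13 fz -0.90 t 18.2
tip -60.00 y -0.01 z 56.31 push -0.10 lat -0.43 fz -0.97 t 18.7
tip -50.07 y 0.02 z 56.29 push 0.14 lat 0.18 fz -0.95 t 19.4
tip -44.98 y -0.00 z 56.31 push -0.13 lat -0.34 fz -1.34 t 19.9
tip -40.13 y -0.07 z 56.34 push 3.93 lat -0.39 fz -0.80 t 20.4
tip -35.02 y -0.01 z 56.28 push 3.25 lat -0.68 fz -1.50 t 20.9
tip -29.95 y 0.01 z 56.25 push 2.73 lat -0.30 fz -1.11 t 21.4
tip -24.98 y 0.03 z 56.26 push 3.07 lat -0.48 fz -1.78 t 21.9
tip -19.97 y 0.04 z 56.25 push 2.59 lat -0.54 fz -1.84 t 22.4
tip -14.97 y 0.01 z 56.26 push 2.33 lat -1.00 fz -2.05 t 22.9
tip -9.96 y 0.04 z 56.24 push 2.21 lat -0.84 fz -2.55 t 23.4
tip -4.96 y 0.03 z 56.26 push 1.97 lat -0.24 fz -2.46 t 23.9
```

The plate has been rising since tip x≈-42, with a sliding push of about 2–3 N. fz is slightly negative, meaning the grip carries some weight, so I'll ease z down a little and continue in fine steps.

```bash
python3 - <<'E'
from h import *
from rig import bot
z=56.0
base=None
for x in np.r_[np.arange(-4,8,2.),np.arange(7,26,.7)]:
    bot.servo_line([*tcp_for(x),z],down(PSI),speed=8)
    p,fz=fstat(bot,4)
    if p>6.5: print("stop");break
E
```

```text
tip -4.28 y -0.12 z 56.21 push 5.72 lat 0.43 fz 0.11 t 24.4
tip -2.28 y -0.11 z 56.18 push 5.32 lat 0.04 fz 0.23 t 24.9
tip -0.26 y -0.17 z 56.24 push 5.15 lat -0.38 fz 0.03 t 25.4
tip 1.74 y -0.14 z 56.20 push 4.83 lat 0.05 fz -0.32 t 25.9
tip 3.75 y -0.18 z 56.23 push 5.08 lat -0.54 fz 0.27 t 26.5
tip 5.74 y -0.15 z 56.21 push 5.29 lat -0.62 fz 0.07 t 27.0
tip 6.73 y -0.15 z 56.21 push 5.44 lat -0.31 fz 0.27 t 27.4
tip 7.40 y -0.15 z 56.21 push 5.42 lat -0.19 fz 0.88 t 27.8
tip 8.11 y -0.15 z 56.22 push 5.56 lat -0.10 fz 0.92 t 28.2
tip 8.80 y -0.14 z 56.22 push 5.62 lat -0.06 fz 0.57 t 28.6
tip 9.52 y -0.15 z 56.22 push 5.96 lat -0.30 fz 0.36 t 29.0
tip 10.21 y -0.15 z 56.20 push 5.50 lat -0.39 fz 0.23 t 29.3
tip 10.89 y -0.14 z 56.21 push 5.61 lat -0.12 fz 0.36 t 29.7
tip 11.61 y -0.12 z 56.19 push 5.36 lat -0.22 fz 0.94 t 30.1
tip 12.22 y -0.14 z 56.20 push 6.50 lat -0.21 fz -0.10 t 30.5
tip 12.60 y -0.14 z 56.18 push 9.54 lat -0.50 fz 0.32 t 30.9
stop
```

The stops were met at tip ≈ +12.1, where I predicted 12.5, and the push is climbing from a 5.4 N sliding level. I'm aiming for about 12–12.5 N, roughly 6.5–7 N above sliding.

```bash
python3 - <<'E'
from h import *
from rig import bot
z=56.0
fstat(bot,4)
for x in np.arange(13.5,18,.3):
    bot.servo_line([*tcp_for(x),z],down(PSI),speed=5)
    p,fz=fstat(bot,5)
    if p>12.1: print("stop",x);break
bot.dwell(.4); fstat(bot,5)
snap(bot,"q1","wrist")
c=bot.read_camera("scene");cv2.imwrite("pics/q1s.png",cv2.resize(c["image"][140:260,270:430],None,fx=5,fy=5,interpolation=cv2.INTER_CUBIC))
E
```

```text
tip 12.61 y -0.16 z 56.21 push 9.36 lat -0.10 fz 0.04 t 31.0
tip 12.62 y -0.16 z 56.21 push 10.98 lat -0.52 fz 0.22 t 31.4
tip 12.74 y -0.16 z 56.19 push 12.62 lat -0.18 fz 0.57 t 31.8
stop 13.8
tip 12.73 y -0.15 z 56.19 push 12.89 lat -0.40 fz 0.44 t 32.4
```

View pics/q1s.png

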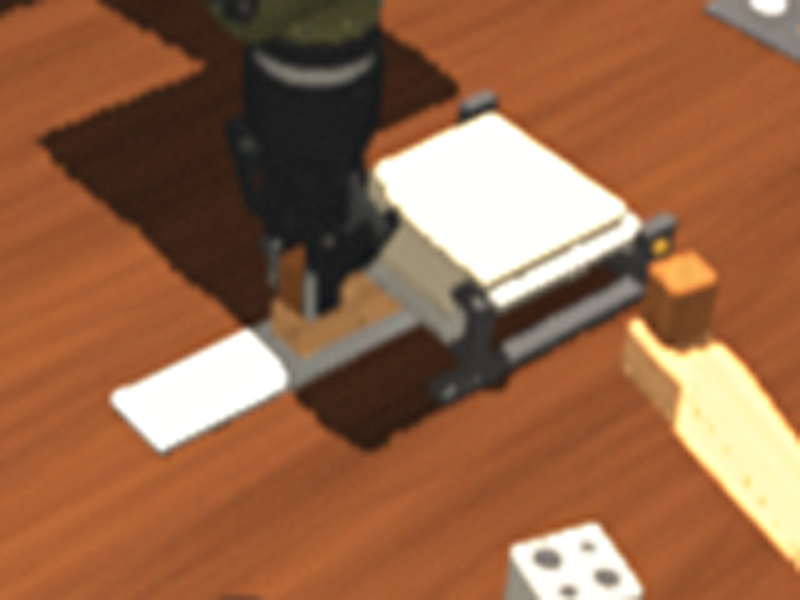

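View pics/q1.png

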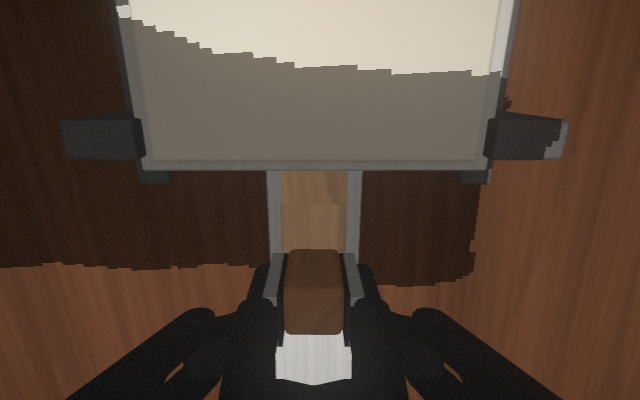

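```bash
python3 - <<'E'
from h import *
from rig import bot
s=bot.read_state();print(s["moment"],s["ft_force"],s["grip_width"],s["clock"])
c,st=pickle.load(open("pics/q1.pkl","rb"))
t=bot.read_camera("top")
# plate tilt from top depth, compared with before
t0=pickle.load(open("pics/top0.pkl","rb"))
for n,cc,ss in(("top0",t0,None),("top",t,None),("wrist q1",c,st),("wrist w2",*pickle.load(open("pics/w2.pkl","rb")))):
    P=[]
    for lx in range(-66,66,4):
        for ly in range(-50,51,4):
            p=np.r_[O+lx*D+ly*np.array([-D[1],D[0]]),50]
            u,v=proj(cc,p,ss)
            if 0<=u<639 and 0<=v<399:
                q=bydepth(cc,(u,v),ss)
                if 35<q[2]<65: P.append([*loc(q),q[2]])
    P=np.array(P)
    if len(P)<20: print(n,len(P));continue
    A=np.c_[P[:,:2],np.ones(len(P))]
    k,*_=np.linalg.lstsq(A,P[:,2],rcond=None);r=P[:,2]-A@k
    print(n,len(P),"slope",k.round(4),"z at -80",k[2]-80*k[0],"z at 80",k[2]+80*k[0],"rms",r.std())
E
```

```text
[-1.82729257  0.17250776  0.03587523] [ -0.22009867 -13.45649324   0.12915441] 23.41216017103317 32.5083
top0 851 slope [ 7.1300e-02 -1.0000e-03  4.7028e+01] z at -80 41.32245754422292 z at 80 52.733510189303125 rms 2.344759630720587
top 590 slope [1.20000e-03 4.00000e-03 5.27271e+01] z at -80 52.63149399804081 z at 80 52.82274424807268 rms 2.348388827293108
wrist q1 308 slope [ 3.30000e-03 -1.40000e-03  5.18943e+01] z at -80 51.62911009844346 z at 80 52.15955505850603 rms 0.6646325562631926
wrist w2 129 slope [7.59000e-02 1.70000e-03 4.65092e+01] z at -80 40.4368207922075 z at 80 52.58163996090097 rms 0.71381225964835
```

The table is level: the slope from depth is 0.001–0.003 rad, down from 0.07 at the start. The wedge is straight and centred, and the wrist view shows nothing of the robot touching the plate. I'll add a small nudge for margin, back off the push to near zero so releasing can't kick the wedge, then open and lift.

```bash
python3 - <<'E'
from h import *
from rig import bot
z=56.0
fstat(bot,5)
bot.servo_line([*tcp_for(13.95),z],down(PSI),speed=5)
p,_=fstat(bot,8); bot.dwell(.3)
for x in np.arange(13.7,11.5,-.25):
    bot.servo_line([*tcp_for(x),z],down(PSI),speed=5)
    p,fz=fstat(bot,4)
    if p<2: break
E
```

```text
tip 12.73 y -0.19 z 56.23 push 13.00 lat -0.30 fz -0.03 t 32.7
tip 12.75 y -0.16 z 56.20 push 14.01 lat -0.18 fz 0.54 t 33.2
tip 12.73 y -0.17 z 56.20 push 12.21 lat -0.41 fz 0.01 t 33.9
tip 12.72 y -0.17 z 56.20 push 9.66 lat -0.42 fz 0.11 t 34.3
tip 12.70 y -0.14 z 56.17 push 7.88 lat -0.09 fz 0.32 t 34.7
tip 12.69 y -0.16 z 56.20 push 5.75 lat -0.89 fz 0.43 t 35.1
tip 12.67 y -0.13 z 56.15 push 4.02 lat -0.59 fz 2.22 t 35.5
tip 12.64 y -0.14 z 56.18 push 0.66 lat -1.31 fz 3.61 t 35.8
```

At a 14 N push, about 8.6 N above sliding, the contact force estimates to about 10 N. Bounding by friction gives 7.5–14.5 N. The wedge stayed put as I backed off. Releasing now.

```bash
python3 - <<'E'
from h import *
from rig import bot
bot.move_gripper(45);bot.dwell(.2)
fstat(bot,3)
p=bot.read_state()["ee_pos"]
bot.servo_line([p[0],p[1],130],speed=60)
bot.servo_line([*tcp_for(-100),230],speed=120)
bot.dwell(.5)
c,st=snap(bot,"r1","wrist"); print(fstat(bot,3))
c2=bot.read_camera("scene");cv2.imwrite("pics/r1s.png",cv2.resize(c2["image"][140:260,270:430],None,fx=5,fy=5,interpolation=cv2.INTER_CUBIC))
t=bot.read_camera("top")
for n,cc,ss in(("top",t,None),("wrist",c,st)):
    P=[]
    for lx in range(-66,66,4):
        for ly in range(-50,51,4):
            u,v=proj(cc,np.r_[O+lx*D+ly*np.array([-D[1],D[0]]),50],ss)
            if 0<=u<639 and 0<=v<399:
                q=bydepth(cc,(u,v),ss)
                if 35<q[2]<65: P.append([*loc(q),q[2]])
    P=np.array(P)
    if len(P)<20: continue
    A=np.c_[P[:,:2],np.ones(len(P))];k,*_=np.linalg.lstsq(A,P[:,2],rcond=None)
    print(n,len(P),k)
E
```

```text
tip 12.44 y 0.03 z 55.96 push -0.09 lat -0.32 fz -0.02 t 36.5
tip -100.00 y 0.00 z 229.99 push -0.17 lat 0.41 fz 0.54 t 39.9
(np.float64(-0.17455815663225457), np.float64(0.5435208368292489))
top 853 [-4.4290367e-03 -1.6018513e-03  5.2573171e+01]
```

View pics/r1.png

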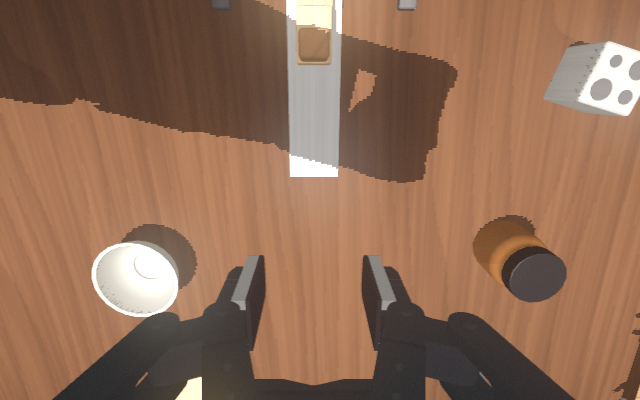

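View pics/r1s.png

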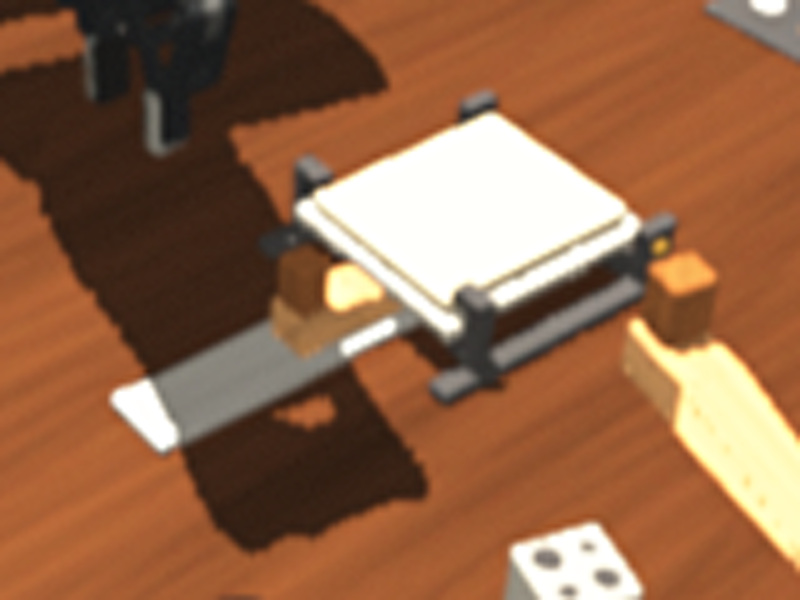

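The wedge sits where it was pushed, flat and centred, with the robot clear and the bystanders in place. Handing in.

```bash
python3 - <<'E'
from rig import bot
print(bot.finish_job(), bot.read_state()["clock"])
E
```

```text
the job is handed in; nothing more can be done
the job is handed in; nothing more can be done
```

The table is up level and carried by the wedge, which is released and in place. I handed the job in at about 40 s and got no verdict.

**What I did:** I picked the smallest of the three wedges (about 155 mm long), gripped it across its grip and laid it on the runway. Contact put the runway top at about 7 mm. I pushed it in along the stand's centre line in small steps. The sliding push was about 5.4 N. The stops were felt with the thin end at stand x ≈ +12 mm, where I had predicted 12.5. I pushed on to 14 N, eased off to under 1 N, then opened and lifted clear.

**Last checks:**
- **Level:** the top's slope from camera depth was 0.001–0.003 rad while held, down from 0.07 at the start. After release the top camera read -0.004 rad, which is within its noise.
- **Wedge:** it was straight and centred within about 1 mm, and did not move when the push was eased off.
- **Surroundings:** the jar, the steel cube and the bowl looked undisturbed in the last pictures. I did not check the mandrel, which was well away from the path. The robot was clear of everything.

**What is uncertain or disagreed:**
- **Contact force:** it was inferred from the push, not measured. I estimate about 10 N, with bounds of 7.5–14.5 N.
- **Push at the stops:** it rose much faster than the stated 2.5 N per mm. I stopped on force, not distance.
- **Sliding push:** it read 2–3 N while the grip carried some of the weight, and 5.4 N after I lowered the tool 0.3 mm. I used the 5.4 N.

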